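# Load the sample sled through the splash doors

### The job

Set the round-nosed sample sled down in the open lane in front of the loading station, nose towards the shut splash doors, then slide it along the lane floor, pushing its tail, through the sprung doors until it is fully home against the stop, and hold it there for a moment with a firm but gentle push of about 10 N (friction takes part of it; the stop registers 3 N or more and is harmed above 18 N). Come out so that both doors spring shut behind it, and leave the other things on the bench alone.

Things in the scene. Friction and masses are not known exactly. Their poses are not given: they have to be found in the camera images.
- station: Fixed loading station, its lane running roughly away from the robot (yaw +-0.25 rad). Origin: on the bench, on the lane's centre line, in the plane of the shut doors; x along the lane in the push direction, y left, z up. Base plate 6 mm thick (lane floor at z = 6 mm), y +-67 mm. Two rails, tops at z = 18 mm, 54 mm apart inside, from x = -120 to +138 mm.
- lane_mouth (a point): Centre of the lane floor (z = 6 mm) at the lane's open end nearest the robot, 120 mm before the doors; axes as the station. The lane is open above from here, through the doorway (no lintel), up to the hood. Either side of the doorway stand posts and grey cheeks up to z = 56 mm, at |y| 34 to 67 mm.
- hood_edge (a point): Middle of the near top edge of the clear plastic hood over the rear of the station: 72 mm past the doors, z = 72 mm; the hood's underside is at z = 68 mm and it reaches to 164 mm past the doors. The chamber's side walls are 68 mm high at |y| 61 to 67 mm, from the doors to the back.
- stop: Fixed steel block in the lane under the hood, 40 mm wide, 26 mm high. Origin: bottom centre of its near face, on the lane floor, 140 mm past the doors; axes as the station. From that face an adjusting disc (18 mm across) sticks out towards the doors, 0 to 20 mm, locked anew each time, not measured: find it slowly by feel. Rigid; registers at 3 N or more for 0.2 s; harmed above 18 N.
- left_door (a joint): Angle (rad) of the left (+y) sprung door: 0 shut, grows as it is pushed into the chamber, to 1.45; it cannot open outward. A 3 mm steel leaf 33 mm wide, 20 to 50 mm above the bench, hinged about an upright axis at station x = 0, y = +34 mm, reaching to the centre line. Spring: 0.04 N m shut, 0.18 N m wide open.
- right_door (a joint): The same for the right (-y) door, hinged at station y = -34 mm, mirrored; 0 shut, grows as it is pushed into the chamber. Together the doors and friction resist the sled with up to about 10 N while opening, 1 to 3 N just before home. They swing 33 mm into the chamber, so they shut only when the sled's tail is farther in than that and the fingers are out (lifting them straight up will do).
- sled: Loose aluminium sample sled, 80 mm long (x), 50 mm wide, 28 mm high, about 0.35 kg; nose (+x) rounded to 25 mm radius, tail (-x) flat. Origin: centre of its underside; tail face at x = -40 mm, nose at +40 mm. 2 mm clearance each side in the lane. Stands on the bench left or right of the station. Home (nose on the disc): tail face 40 to 60 mm past the doors.
- sled_nose (a point): Foremost point of the sled's rounded nose, at half its height (14 mm above its underside).
- sled_fin (a point): Top centre of the sled's upright grip fin, 58 mm above the underside and 5 mm behind the origin. The fin is 14 mm thick (y), 30 mm long (x), and rises from the sled's top (28 mm). In front of it lies a small dark sample disc, 20 mm across, 6 mm high.
- vice_block: Bystander: small aluminium vice, 85 x 66 x 52 mm, too wide for the lane, origin centre of underside; left or right of the station.
- offcut: Bystander: upright steel bar stub, 32 mm across, 45 mm high, origin centre of underside.
- mount: Bystander: black sample mount, 40 mm across, 22 mm high, origin centre of underside.
- cleaner: Bystander: white bottle 170 mm high, 64 mm across, origin centre of underside.
- resin: Bystander: amber jar 90 mm high, 68 mm across, origin centre of underside.
- spanner: Bystander: spanner lying on the bench.
- brush: Bystander: brush lying on the bench.
Not all that is in view belongs to the job. What is shaped like the sled but pink, purple or yellow is not meant.

How it is judged:
By the outcome, as a careful person would: the job done as asked, in the order asked, and still so for the second after the job is handed in, with the robot touching nothing.
It also fails if it takes over 72 s, if anything falls off the work surface, if the arm or the gripper's body presses on something with over 40 N, if the wrist force passes 120 N, or if a joint passes its speed limit or range.

### The arm

A 6-joint arm with a two-finger parallel gripper is mounted at the origin on the work surface. World frame = base frame: x ahead of the robot, y to its left, z up, the work surface at z = 0. Lengths are in mm, angles in rad, forces in N, time in s.
With the tool pointing down it reaches from about 400 to 925 mm from the base axis. Payload 12.5 kg.
Tool frame: the origin (TCP) lies midway between the tips of the shut fingers; the grasp point (between the pads) lies 19 mm behind it (env.pinch_z is the z of the grasp point in the tool frame, in mm); z points along the fingers, y is the line along which they close (so a half turn about z gives the same grasp; the last joint's range is limited). The gripper opens to 95 mm and grips with 3 to 60 N. Pads are 20 mm wide; open, the fingers measure 119 mm over their backs; the gripper's body (75 mm by 180 mm) begins 59 mm behind the grasp point.
Start: joints at [1.189, 0.491, 1.559, -0, 1.092, -0.106], TCP at [170.182, 601.406, 182.661] pointing down, gripper open.
Joint ranges: [-3.1, 3.1], [-0.84, 2.19], [0.05, 2.79], [-1.13, 4.28], [0.06, 2.93], [-2.69, 2.69]. Speed limits (rad/s): [2.22, 2.22, 2.79, 3.14, 3.14, 3.14].

### API

Orientations are given as [roll, pitch, yaw] about the fixed x, y, z axes, in that order (R = Rz(yaw) Ry(pitch) Rx(roll)).
In Python, from cell import env, eyes gives the robot as it stands.
- The arm moves only by the shell command python3 -m inch 'ROWS'. ROWS is JSON, a list of rows, each a list of 3 entries, a list of its own where there are three numbers: the shift along the tool's x, y, z in units of 60 mm (1.0 is 60 mm), then the turn about the tool's z in units of 5 degrees (1.0 is 5 degrees), then the closure, from -1 (fully open) to 1 (shut). In form: [[[tx, ty, tz], turn, claw], ...]. A call has exactly 10 rows; each row shifts and turns the commanded pose from where the row before left it, along the tool's axes as they then stand; what a row does not reach is not made up. A row lasts 1/8 s, in which the tool goes at most 62.5 mm and 10.7 degrees, less where a joint would pass 70% of its speed; a pose out of reach is approached as far as the arm can. A call is refused whole if a number of a shift passes 1 or a number of a turn 1, either way. A call with a gripper value outside its range is refused whole. The fingers move at their own pace and stop on an object; the grip force is fixed at half the most. Time passes only in rows, so rows that do not move let the fingers close, or fill a call up. It gives the time, the measured TCP pose, the force, the opening and the grip force at its end, in the units of the state.
- env.state(): the state, without advancing time (a new reading comes with each control period).
- eyes.read_camera(name): name is "side" or "top" or "wrist"; returns a dict with "pixels" (384x512x3 uint8, red, green, blue), "fx", "fy", "cx", "cy" (pixels), "distortion" ([k1, k2, p1, p2, k3] as OpenCV has them; the pictures are not rectified), "extrinsics" (4x4, takes a point from world to camera coordinates). Camera axes: x right, y down, z forward; pixel columns grow to the right and rows downward; lengths in mm; the calibration is good to about 2 mm. A picture is of the moment at which its call begins. There is no depth.
- env.job_done(): hands the job in; it is judged then, once.
Trained networks look in a picture, given as the dict that the camera call returned (one of the last four; its "shot" number tells which), for a name from the list of things; names that differ only in an ending like _2 or _b are one class to them, and where a whole thing is asked for, a point or a joint stands for the part that bears it (a point fixed in the world has none). Each returns a list of dicts, best first, with "score" (0 to 1); they miss things now and then, are a little off and sometimes report something else, mostly with a low value. They report only what shows in the picture. A call takes as long as a camera call. They do not tell look-alikes from the thing itself.
- eyes.boxes_of(name, picture): "centre" ([row, column] in pixels, amid what is visible of it).
- eyes.cut_out(name, picture): "mask" (384x512 bool, what is visible of it) and "centre" ([row, column] in pixels, amid what is visible of it).
- eyes.spot_point(name, picture): "centre" ([row, column] in pixels: a listed point, or the origin of a listed thing).
The state is a dict: "t": time; "joints": joint angles; "qvel": joint speeds; "tau": joint torques, N m; "eef_pos": TCP position; "tcp_rot": TCP orientation; "ft_force": force on the tool from outside, world axes, zero at the start; "moment": the same for the moment, N m; "opening": opening from 0.0 (shut) to 1.0 (fully open); "grip_force": force on a finger pad.
Only numpy, scipy, OpenCV 4.12 (cv2) and the standard library are available. Lean on these libraries where they do the work, as an engineer would, in place of code of your own. Each camera call takes 0.05 s, during which the arm holds its last target. There are 200 camera calls.

## Working session

There is one attempt and no reset: what is moved stays moved. The work goes in short steps, Python scripts to look and compute and a shell command to move; the robot and the scene stay as the last step left them, time stands still between calls to the robot, and variables do not carry over. Pictures are saved under pics/ and viewed, at most 10 in all, crops included, and the job is handed in when it is done.

```bash
ls; mkdir -p pics; cat > h.py <<'E'
import numpy as np, cv2
from cell import env, eyes
def ray(p,rc):
    K=np.array([[p["fx"],0,p["cx"]],[0,p["fy"],p["cy"]],[0,0,1.]])
    u=cv2.undistortPoints(np.array([[[rc[1],rc[0]]]],float),K,np.array(p["distortion"],float))[0,0]
    E=np.array(p["extrinsics"]);R,t=E[:3,:3],E[:3,3]
    return -R.T@t, R.T@np.array([u[0],u[1],1.])
def onz(p,rc,z):
    o,d=ray(p,rc); return o+d*(z-o[2])/d[2]
def proj(p,X):
    K=np.array([[p["fx"],0,p["cx"]],[0,p["fy"],p["cy"]],[0,0,1.]]);E=np.array(p["extrinsics"])
    r=cv2.projectPoints(np.array(X,float).reshape(-1,1,3),cv2.Rodrigues(E[:3,:3])[0],E[:3,3],K,np.array(p["distortion"],float))[0][:,0]
    return r[:,::-1]
def tri(obs):
    A=np.zeros((3,3));b=np.zeros(3)
    for p,rc in obs:
        o,d=ray(p,rc);d/=np.linalg.norm(d);M=np.eye(3)-np.outer(d,d);A+=M;b+=M@o
    return np.linalg.solve(A,b)
E
python3 - <<'E'
from h import *
P={n:eyes.read_camera(n) for n in("top","side")}
cv2.imwrite("pics/a.png",np.hstack([P[n]["pixels"][:,:,::-1] for n in P])[:, :])
im=cv2.imread("pics/a.png");cv2.imwrite("pics/top.png",P["top"]["pixels"][:,:,::-1]);cv2.imwrite("pics/side.png",P["side"]["pixels"][:,:,::-1])
Z=dict(station=0,lane_mouth=6,hood_edge=72,stop=6,sled=0,sled_nose=14,sled_fin=58,vice_block=0,offcut=0,mount=0,cleaner=0,resin=0,spanner=0,brush=0)
for n,z in Z.items():
  for c in P:
    for r in eyes.spot_point(n,P[c])[:4]:
      if r["score"]>.2: print(n,c,round(r["score"],2),np.round(r["centre"]),np.round(onz(P[c],r["centre"],z)[:2],1))
for c in P:
  o,d=ray(P[c],(192,256));print(c,o.round())
s=env.state();print(s["eef_pos"],s["tcp_rot"],s["ft_force"],env.pinch_z,s["t"])
E
```

```text
pics
station side 0.63 [212. 276.] [560.7 -24.4]
station side 0.24 [261. 267.] [ 492.  -250.3]
lane_mouth top 0.76 [200. 248.] [447.6  -3.9]
lane_mouth side 0.85 [211. 240.] [449.   -8.8]
hood_edge top 0.66 [133. 259.] [630.1 -33.4]
hood_edge side 0.75 [190. 302.] [639.  -23.4]
sled top 0.97 [274. 365.] [ 234.5 -345.2]
sled top 0.9 [212. 372.] [ 417.2 -373.7]
sled top 0.82 [246. 410.] [ 313.8 -485. ]
sled top 0.75 [238. 320.] [ 337.1 -215.8]
sled side 0.89 [295. 174.] [ 244.7 -342.1]
sled side 0.86 [297. 241.] [ 406.  -373.6]
sled side 0.75 [336. 206.] [ 314.2 -484.9]
sled side 0.62 [261. 253.] [ 454.6 -243.1]
sled_nose top 0.76 [269. 373.] [ 249.3 -365.7]
sled_nose top 0.72 [184. 333.] [ 495.6 -255.3]
sled_nose top 0.68 [205. 364.] [ 434.6 -344.9]
sled_nose top 0.68 [260. 414.] [ 275.4 -491.6]
sled_nose side 0.93 [257. 267.] [ 492.5 -250.4]
sled_nose side 0.87 [252. 220.] [ 368.9 -209. ]
sled_nose side 0.82 [284. 256.] [ 447.1 -349.9]
sled_nose side 0.74 [334. 192.] [ 283.5 -486.8]
sled_fin top 0.97 [195. 338.] [ 456.5 -258.6]
sled_fin top 0.81 [240. 327.] [ 329.3 -223.3]
sled_fin t
[... 508 characters left out ...]
0.53 [252. 320.] [ 646.3 -231.7]
cleaner top 0.86 [105. 166.] [745.2 258.1]
cleaner side 0.61 [244. 357.] [ 757.6 -216.5]
cleaner side 0.55 [163. 310.] [743.5 271.9]
resin top 0.6 [106. 322.] [ 748.4 -230.7]
resin side 0.7 [244. 357.] [ 758.2 -214.7]
resin side 0.68 [250. 250.] [ 454.9 -197.1]
resin side 0.35 [252. 323.] [ 653.2 -233.6]
spanner top 0.94 [151. 377.] [ 605.1 -401.2]
spanner side 0.79 [296. 321.] [ 603.  -398.8]
brush top 0.96 [153. 115.] [588.1 409.8]
brush side 0.81 [149. 263.] [589.9 410. ]
top [ 290.  -13. 1041.]
side [  307. -1226.   844.]
[170.17982552 601.40897237 182.65823077] [3.14149589e+00 5.65203952e-06 2.86581008e+00] [-0.13622331 -0.2842074  -0.13362426] -18.8 1.5
```

View pics/top.png

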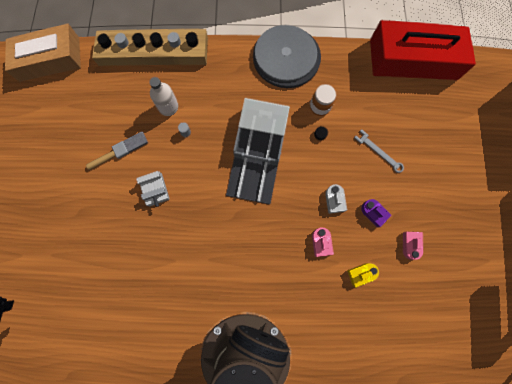

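View pics/side.png

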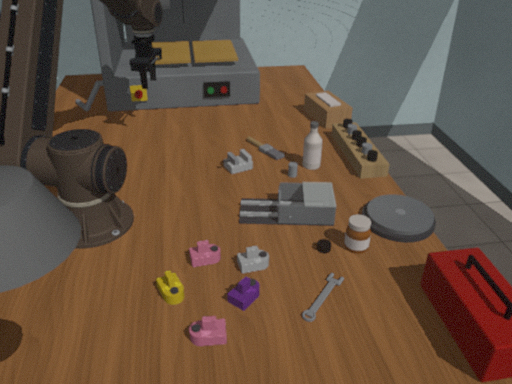

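Candidates in the top picture (col,row): grey sled-shape (335,200), pink (322,242), pink (414,245), purple (375,212), yellow (364,274), and the grey vice (153,188). In the side picture the grey one is at (253,260). By the description it's the grey one with a fin, a dark disc and a round nose. The station mouth is at (248,200) and its hood at (259,133). I'll move to a viewing spot and take the close crop there.

```bash
python3 -m inch '[[[-0.62,-0.52,-0.2],0,-1],[[-0.62,-0.52,-0.2],0,-1],[[-0.62,-0.52,-0.2],0,-1],[[-0.62,-0.52,-0.2],0,-1],[[-0.62,-0.52,-0.2],0,-1],[[-0.62,-0.52,-0.2],0,-1],[[-0.62,-0.52,-0.2],0,-1],[[-0.62,-0.52,-0.2],0,-1],[[-0.62,-0.52,-0.2],0,-1],[[-0.62,-0.52,-0.2],0,-1]]'
python3 -m inch '[[[-0.13,-0.42,0],0,-1],[[-0.13,-0.42,0],0,-1],[[-0.13,-0.42,0],0,-1],[[-0.13,-0.42,0],0,-1],[[-0.13,-0.42,0],0,-1],[[-0.13,-0.42,0],0,-1],[[-0.13,-0.42,0],0,-1],[[-0.13,-0.42,0],0,-1],[[-0.13,-0.42,0],0,-1],[[-0.13,-0.42,0],0,-1]]'
python3 - <<'E'
from h import *
p=eyes.read_camera("wrist");t=eyes.read_camera("top")
c=cv2.resize(t["pixels"][165:285,290:440,::-1],None,fx=3,fy=3)
w=p["pixels"][:,:,::-1]
o=np.zeros((600,800,3),np.uint8);o[:384,:512]=w;
c=cv2.resize(t["pixels"][175:225,310:360,::-1],(280,280));o[:280,515:795]=c
cv2.imwrite("pics/w1.png",o)
o_,d=ray(p,(192,256));print(o_,d)
for n,z in dict(station=0,lane_mouth=6,hood_edge=72,sled=0,sled_nose=14,sled_fin=58).items():
    for r in eyes.spot_point(n,p)[:4]:
      if r["score"]>.2: print(n,round(r["score"],2),np.round(r["centre"]),np.round(onz(p,r["centre"],z)[:2],1))
E
```

```text
t: 2.75
eef_pos: [443.8, 198.5, 303.3]
tcp_rot: [3.141, 0.0, 2.866]
ft_force: [0.3, 1.1, -0.8]
opening: 1.0
grip_force: 0.0
t: 4.0
eef_pos: [449.5, -64.7, 302.7]
tcp_rot: [3.142, 0.0, 2.866]
ft_force: [1.1, 0.2, -0.3]
opening: 1.002
grip_force: 0.0
[385.97095208 -46.74454649 505.22074471] [ 0.2286159  -0.06978389 -0.97104134]
station 0.92 [216. 301.] [569.  -19.1]
lane_mouth 0.58 [145. 298.] [445.6   6.4]
hood_edge 0.77 [272. 306.] [634.8 -37.9]
hood_edge 0.65 [216. 160.] [ 484.6 -227.3]
sled 0.89 [108. 148.] [ 323.  -212.4]
sled 0.88 [71. 56.] [ 233.6 -330.1]
sled 0.62 [191. 150.] [ 454.1 -258.1]
sled_nose 0.94 [86. 28.] [ 246.5 -371.2]
sled_nose 0.91 [138. 155.] [ 370.9 -213.3]
sled_nose 0.75 [201.  98.] [ 444.9 -342. ]
sled_nose 0.55 [215. 162.] [ 497.5 -246.7]
sled_fin 0.97 [107. 131.] [ 323.3 -215.7]
sled_fin 0.83 [197. 139.] [ 450.7 -253.3]
sled_fin 0.81 [197.  52.] [ 413.7 -379.2]
sled_fin 0.64 [62. 24.] [ 228.7 -333.1]
```

View pics/w1.png

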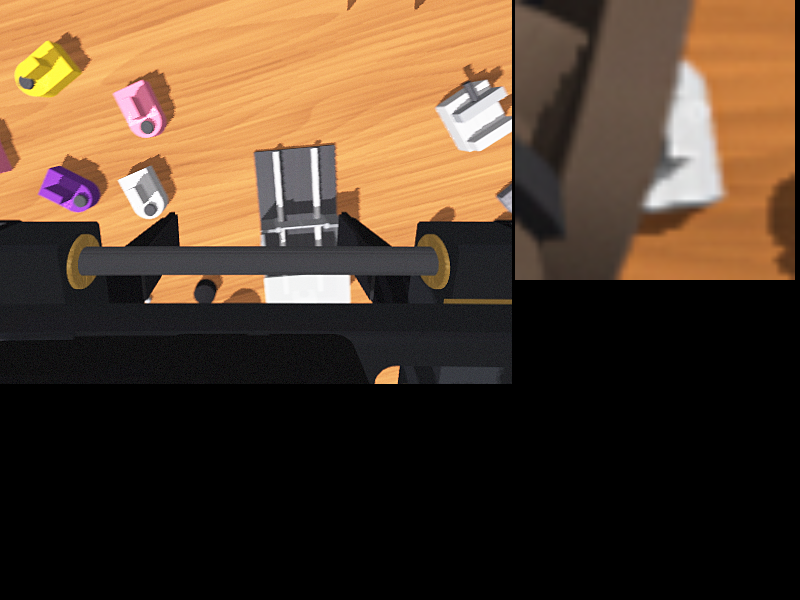

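The crop shows the grey aluminium sled (wrist px (145,190), nose at (152,212), with its dark disc). It's the only grey one with a fin, so I choose it. The rails are at columns ~278 and ~316, and the doors at row ~228. Next I fit the rails, then move over the sled.

```bash
cat > rails.py <<'E'
from h import *
def rails(p,r0,r1,c0,c1,show=False):
    g=p["pixels"].astype(float).min(2)[:,:]
    L=[[],[]]
    for r in range(r0,r1):
        row=g[r,c0:c1]; b=row>135
        n,lab=cv2.connectedComponents(b.astype(np.uint8).reshape(1,-1),connectivity=4)
        seg=[np.where(lab[0]==k)[0]+c0 for k in range(1,n)]
        seg=[s for s in seg if 4<=len(s)<=22]
        if len(seg)==2:
            for k in (0,1): L[k].append((r,seg[k][0]-.5,seg[k][-1]+.5))
    out=[]
    for k in (0,1):
        a=np.array(L[k])
        for e in (1,2):
            X=np.array([onz(p,(r,c),18)[:2] for r,c in a[:,[0,e]]])
            f=np.polyfit(X[:,0],X[:,1],1);res=X[:,1]-np.polyval(f,X[:,0])
            g_=abs(res)<2.5;f=np.polyfit(X[g_,0],X[g_,1],1)
            out.append((f[0],np.polyval(f,500),res.std(),len(X)))
    return np.array(out)
E
python3 - <<'E'
from rails import *
p=eyes.read_camera("wrist");print(p["pixels"][190,255:345].min(1));print(p["pixels"][140:160,280].min(1))
print(rails(p,155,215,262,332).round(3))
E
python3 -m inch '[[[-0.1,-0.4,0.12],0,-1],[[-0.1,-0.4,0.12],0,-1],[[-0.1,-0.4,0.12],0,-1],[[-0.1,-0.4,0.12],0,-1],[[-0.1,-0.4,0.12],0,-1],[[-0.1,-0.4,0.12],0,-1],[[-0.1,-0.4,0.12],0,-1],[0,0,0],[[0,0,0],0,-1],[[0,0,0],0,-1]]' || python3 -m inch '[[[-0.1,-0.4,0.12],0,-1],[[-0.1,-0.4,0.12],0,-1],[[-0.1,-0.4,0.12],0,-1],[[-0.1,-0.4,0.12],0,-1],[[-0.1,-0.4,0.12],0,-1],[[-0.1,-0.4,0.12],0,-1],[[-0.1,-0.4,0.12],0,-1],[[0,0,0],0,-1],[[0,0,0],0,-1],[[0,0,0],0,-1]]'
python3 - <<'E'
from h import *
p=eyes.read_camera("wrist")
for n,z in dict(sled=0,sled_nose=14,sled_fin=58).items():
    for r in eyes.spot_point(n,p)[:4]:
      if r["score"]>.2: print(n,round(r["score"],2),np.round(r["centre"]),np.round(onz(p,r["centre"],z)[:2],1))
im=p["pixels"][:,:,::-1].copy();cv2.imwrite("pics/w2.png",cv2.resize(im,(800,600)))
for r in eyes.cut_out("sled",p)[:4]:
  m=r["mask"].astype(np.uint8);c=max(cv2.findContours(m,0,1)[0],key=cv2.contourArea)[:,0]
  print(r["score"],r["centre"],m.sum(),p["pixels"][m>0].mean(0).round(),cv2.minAreaRect(np.array([onz(p,(y,x),20)[:2] for x,y in c],np.float32)))
E
```

```text
[100  95 129 100 115 111 119 109 113 111 111 110 112 109 109 112 111 105
 114 102  85 255 255 253 254 255 189  39  50  49  97 112 107 110 113 107
 107 111 107 108 111 112 113 112 111 105 110 109 103 109 106 108 111 108
 110 106  99 119 180 255 255 254 255 216  58  44  45  87 113 104 108 107
 104 103 101 104 105 101 105 106 106  79  81 102 108 109 103 108 104 102]
[ 98 100 100  51  50  47  55  52  48  47  55  61  51  48  50  47  49  50
  47  42]
[[ -0.183 -46.522   0.507  60.   ]
 [ -0.195 -37.408   0.671  60.   ]
 [ -0.168  15.227   0.664  60.   ]
 [ -0.199  25.768   0.647  60.   ]]
t: 5.7
eef_pos: [444.4, -236.1, 252.6]
tcp_rot: [3.142, 0.001, 2.867]
ft_force: [0.4, -0.8, -0.1]
opening: 0.998
grip_force: 0.0
sled 0.93 [174. 250.] [ 458.2 -252.7]
sled 0.81 [124.  67.] [ 314.3 -489.2]
sled 0.65 [ 36. 146.] [ 234.7 -335.3]
sled 0.61 [ 78. 250.] [ 325.8 -213.7]
sled_nose 0.98 [ 49. 118.] [ 245.  -374.1]
sled_nose 0.91 [104. 260.] [ 364.4 -210. ]
sled_nose 0.88 [198. 258.] [ 494.3 -250. ]
sled_nose 0.67 [185. 187.] [ 446.1 -346.3]
sled_fin 0.93 [ 68. 249.] [ 321.3 -211.9]
sled_fin 0.86 [ 19. 132.] [ 231.8 -330.6]
sled_fin 0.68 [177. 149.] [ 415.2 -378.5]
sled_fin 0.61 [178. 245.] [ 451.1 -256. ]
0.96 [169.3, 244.5] 1820 [215. 214. 216.] ((454.39996337890625, -258.2076110839844), (83.55843353271484, 52.163055419921875), 7.379352569580078)
0.86 [127.4, 59.5] 2734 [200. 133. 160.] ((315.5586242675781, -485.0111389160156), (69.85382080078125, 83.38796997070312), 88.50324249267578)
0.84 [168.9, 159.6] 2053 [139.  68. 174.] ((415.2365417480469, -373.5942077636719), (83.79350280761719, 56.91265106201172), 44.67423629760742)
0.57 [71.5, 246.8] 2241 [236. 184. 212.] ((326.790283203125, -215.68148803710938), (81.63280487060547, 51.65599822998047), 7.332655429840088)$[7][0]: bad value
```

View pics/w2.png

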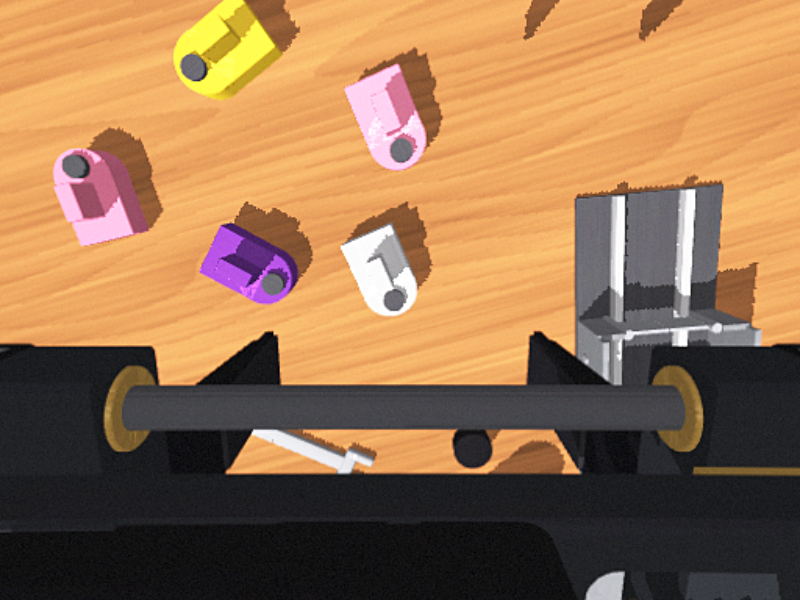

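The grey sled (px (380,270) in the enlarged view) has its nose with the disc at (393,300), and the shaded fin faces are clear. Estimate: sled at (455,-255) with yaw 0.128. Lane yaw is -0.184 and its centre line passes (500,-10.7).

```bash
python3 -m inch '[[[-0.18,-0.29,0],0,-1],[[0,0,0.39],-0.92,-1],[[0,0,0.39],-0.92,-1],[[0,0,0.39],-0.92,-1],[[0,0,0.39],-0.92,-1],[[0,0,0.39],-0.92,-1],[[0,0,0.38],0,-1],[[0,0,0],0,-1],[[0,0,0],0,-1],[[0,0,0],0,-1]]'
python3 - <<'E'
from h import *
p=eyes.read_camera("wrist")
for n,z in dict(sled=0,sled_nose=14,sled_fin=58).items():
    for r in eyes.spot_point(n,p)[:2]:
      if r["score"]>.2: print(n,round(r["score"],2),np.round(r["centre"]),np.round(onz(p,r["centre"],z)[:2],1))
im=p["pixels"][:,:,::-1].copy()
for r in eyes.cut_out("sled",p)[:2]:
  m=r["mask"].astype(np.uint8);c=max(cv2.findContours(m,0,1)[0],key=cv2.contourArea)[:,0]
  print(r["score"],r["centre"],m.sum(),p["pixels"][m>0].mean(0).round(),cv2.minAreaRect(np.array([onz(p,(y,x),20)[:2] for x,y in c],np.float32)))
def model(x,y,a):
  R=np.array([[np.cos(a),-np.sin(a)],[np.sin(a),np.cos(a)]])
  P=[(-40,25,28),(-40,-25,28),(40,0,28),(15,25,28),(15,-25,28),(-20,7,58),(-20,-7,58),(10,7,58),(10,-7,58)]
  return [(*(R@np.array(q[:2])+[x,y]),q[2]) for q in P]
for r,c in proj(p,model(455,-255,.128)): cv2.circle(im,(int(c),int(r)),2,(0,0,255),1)
cv2.imwrite("pics/w3.png",im)
print(env.state()["joints"])
E
```

```text
t: 7.2
eef_pos: [450.3, -257.1, 113.3]
tcp_rot: [-3.141, 0.001, -3.016]
ft_force: [-0.4, 1.0, -0.9]
opening: 1.0
grip_force: 0.0
sled 0.9 [ 64. 317.] [ 327.3 -214.3]
sled 0.84 [132. 147.] [ 413.6 -375.8]
sled_nose 0.83 [166. 169.] [ 443.4 -347.7]
sled_nose 0.72 [228. 256.] [ 498.2 -252.7]
sled_fin 0.84 [ 42. 331.] [ 321.  -215.2]
sled_fin 0.78 [133. 118.] [ 412.2 -379.3]
0.97 [129.0, 140.6] 4791 [139.  69. 174.] ((414.7779235839844, -374.8267822265625), (82.3258056640625, 57.1171875), 44.807804107666016)
0.86 [54.4, 319.4] 5616 [232. 172. 201.] ((327.0016174316406, -215.58432006835938), (83.10888671875, 55.899166107177734), 6.988804340362549)
[-6.45898792e-01  4.29695463e-01  1.89794010e+00  1.01434556e-04
  8.13382266e-01 -2.34246603e+00]
```

View pics/w3.png

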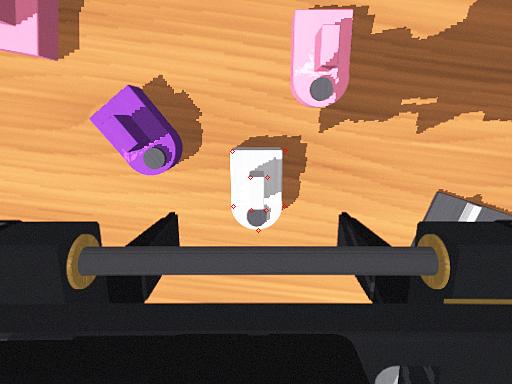

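The overlay of the model on the grey sled (centred at px (257,190)) fits within ~2 px and its yaw is right. The fin is between the fingers, so I descend and grip.

```bash
python3 -m inch '[[[0,0,0.34],0,-1],[[0,0,0.34],0,-1],[[0,0,0.34],0,-1],[[0,0,0.34],0,-1],[[0,0,0],0,-1],[[0,0,0],0,1],[[0,0,0],0,1],[[0,0,0],0,1],[[0,0,0],0,1],[[0,0,0],0,1]]'

```

```text
t: 8.7
eef_pos: [449.9, -256.6, 30.9]
tcp_rot: [3.142, 0.0, -3.016]
ft_force: [-0.3, -0.7, 0.2]
opening: 0.53
grip_force: 0.0
```

```bash
python3 -m inch '[[[0,0,0],0,1],[[0,0,0],0,1],[[0,0,0],0,1],[[0,0,0],0,1],[[0,0,0],0,1],[[0,0,0],0,1],[[0,0,0],0,1],[[0,0,-0.4],0,1],[[0,0,-0.4],0,1],[[0,0,-0.4],0,1]]'
python3 - <<'E'
from h import *
s=env.state();x,y,z=s["eef_pos"];yaw=s["tcp_rot"][2]%(2*np.pi)
psi=-.184; ax=np.array([np.cos(psi),np.sin(psi)])
T=np.array([565,-22.8])+ax*(-75-5)   # fin over: sled origin at -75, tcp 0 rel fin
d=T-[x,y]; print(T,d,z,s["grip_force"],s["opening"])
ex=np.array([np.cos(yaw),np.sin(yaw)]);ey=np.array([np.sin(yaw),-np.cos(yaw)])
print("tx,ty units",d@ex/60,d@ey/60,"turn units",np.degrees(yaw-(np.pi+psi))/5)
E
```

```text
t: 9.95
eef_pos: [449.8, -256.5, 103.5]
tcp_rot: [3.141, -0.0, -3.016]
ft_force: [0.0, 0.3, -0.5]
opening: 0.005
grip_force: 0.0
[486.35042355  -8.16291956] [ 36.53148033 248.35758784] 103.51537176721659 0.0 0.004884373231749964
tx,ty units -1.1227201530558837 4.0303790330957145 turn units 3.548121272939563
```

The grasp came up empty, so I look.

```bash
python3 - <<'E'
from h import *
p=eyes.read_camera("wrist");s=eyes.read_camera("side")
cv2.imwrite("pics/w4.png",np.hstack([cv2.resize(p["pixels"][:,:,::-1],(400,300)),cv2.resize(s["pixels"][210:300,200:320,::-1],(400,300))]))
E
```

```text
(no output)
```

View pics/w4.png

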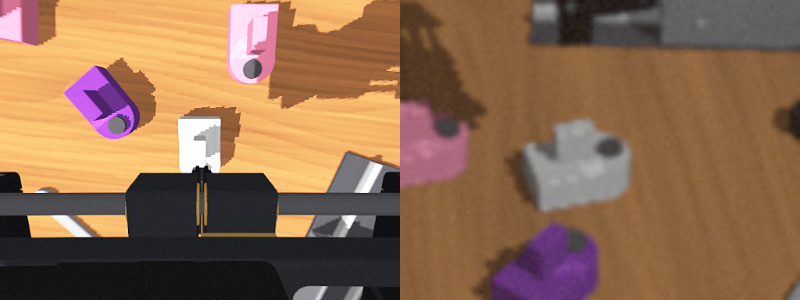

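Wrist view: the shut fingertips are at full-scale px ~(259,218), just nose-side of the fin, which lies at (262,180). The sled is still standing upright in both views. I check where the TCP projects and where the sled is now.

```bash
python3 - <<'E'
from h import *
P={n:eyes.read_camera(n) for n in("wrist","side","top")}
s=env.state();print(s["eef_pos"])
for n in P: print(n,"tcp at",proj(P[n],[s["eef_pos"]]).round(1),"model fin/nose",proj(P[n],[(450,-255.6,58),(494.7,-250,14)]).round(1).tolist())
for n in("sled_fin","sled_nose","sled"):
  for c in P:
    for r in eyes.spot_point(n,P[c])[:6]:
      X=onz(P[c],r["centre"],dict(sled_fin=58,sled_nose=14,sled=0)[n])
      if abs(X[0]-460)<60 and abs(X[1]+250)<40: print(n,c,round(r["score"],2),np.round(r["centre"],1),X.round(1)[:2])
g=P["wrist"]["pixels"][140:235,225:295].mean(2)
m=[r for r in eyes.cut_out("sled",P["top"])if P["top"]["pixels"][r["mask"]].std(1).mean()<10]
for r in m: print("top mask",r["centre"],r["mask"].sum())
E
```

```text
[ 449.62612285 -256.38317248  102.18153013]
wrist tcp at [[211.6 258.6]] model fin/nose [[196.4, 259.4], [227.7, 259.1]]
side tcp at [[233.7 251.6]] model fin/nose [[247.1, 251.7], [257.1, 267.9]]
top tcp at [[194.8 341.5]] model fin/nose [[197.3, 337.3], [184.7, 331.4]]
sled_fin wrist 0.71 [195.2 255.9] [ 449.3 -258.7]
sled_fin side 0.66 [246.7 248.3] [ 441.4 -252.8]
sled_nose wrist 0.72 [228.2 256.9] [ 495.5 -252.2]
sled_nose side 0.64 [258.1 268.4] [ 495.4 -254.2]
sled wrist 0.73 [186.2 256.1] [ 454.7 -258.2]
sled side 0.88 [262.5 253.8] [ 456.6 -250.1]
top mask [126.7, 263.8] 2362
```

```bash
python3 -m inch '[[[0,-0.03,0],0,-0.2],[[0,0,0],0,-0.2],[[0,0,0],0,-0.2],[[0,0,0],0,-0.2],[[0,0,0],0,-0.2],[[0,0,0],0,-0.2],[[0,0,0.4],0,-0.2],[[0,0,0.4],0,-0.2],[[0,0,0.4],0,-0.2],[[0,0,0],0,-0.2]]'
python3 -m inch '[[[0,0,0],0,1],[[0,0,0],0,1],[[0,0,0],0,1],[[0,0,0],0,1],[[0,0,0],0,1],[[0,0,0],0,1],[[0,0,0],0,1],[[0,0,0],0,1],[[0,0,0],0,1],[[0,0,0],0,1]]'
```

```text
t: 11.95
eef_pos: [449.5, -257.9, 29.7]
tcp_rot: [3.14, -0.002, -3.016]
ft_force: [0.8, 0.6, -0.9]
opening: 0.606
grip_force: 0.0
t: 13.2
eef_pos: [450.1, -258.4, 30.8]
tcp_rot: [3.141, 0.0, -3.016]
ft_force: [0.1, -0.7, -0.1]
opening: 0.003
grip_force: 0.0
```

```bash
python3 - <<'E'
from h import *
p=eyes.read_camera("wrist");s=eyes.read_camera("side")
cv2.imwrite("pics/w5.png",np.hstack([cv2.resize(p["pixels"][120:240,180:340,::-1],(400,300)),cv2.resize(s["pixels"][215:290,205:305,::-1],(400,300))]))
print(proj(s,[(450,-258,31),(450,-258,58)]))
E
```

```text
[[255.6696997  251.83058353]
 [247.63888356 251.84893791]]
```

View pics/w5.png

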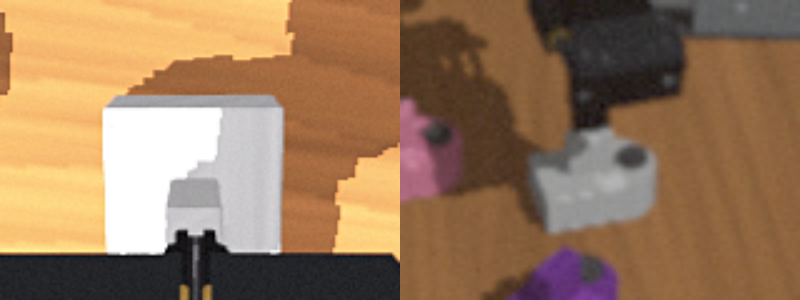

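The fingers look as if they end near the fin's top. I check the side view numerically.

```bash
python3 - <<'E'
from h import *
s=eyes.read_camera("side")
g=s["pixels"].astype(int)
print("cols 236..272 step2")
for r in range(232,276,2): print(r,g[r,236:274:2].mean(1).round().astype(int))
for X in [(435,-258,58),(465,-258,58),(435,-258,28),(465,-258,28)]: print(X,proj(s,[X]).round(1))
E
```

```text
cols 236..272 step2
232 [ 97  95  94  99 102  73  35  44  48  44  46  41  48  43  33  35  32  32
  33]
234 [97 95 92 98 99 87 31 35 36 35 39 33 36 31 27 31 36 44 71]
236 [ 97  96  92  97 101  85  33  38  29  32  32  29  31  26  28  38  37  34
  58]
238 [ 98  94  90  97 100  84  33  69  46  36  31  33  30  25  32  33  25  36
  40]
240 [98 96 92 98 94 89 38 51 39 33 34 32 40 40 50 63 84 85 90]
242 [102  97  95  97  99  94  45  32  38  27  32  92  94  96 102 100 103  99
 102]
244 [103  90  91 101  94  97  39  35  24  31  44 106 103 108 101 100 101  97
  98]
246 [ 97  94  85  99  94  99  51  29  24  46  83 104 105 102 105  98 103 100
  98]
248 [ 95  92  92  97 100  94  78 119 148 148 154 131 104 104 100  98 101 103
  96]
250 [ 62  80  91  96  94  93 100  98 149 160 147 152 146 131 108 103 105 104
  96]
252 [ 61  55  72  89  93  89  98 108 144 149 148 148 102  73  72 110 113 104
  97]
254 [ 63  92  90  92  91  93 128 146 147 149 150 120  67  61  68 101 139 101
 102]
256 [ 58  86 107 105  93  97 145 150 144 146 149 142 110  76  88 137 146 104
 102]
258 [ 60  98 157 157 147 136 146 150 156 165 161 172 163 152 158 157 138 102
 104]
260 [ 61  87 146 158 158 158 160 157 155 169 180 182 174 157 152 152 128  99
 105]
262 [ 60  79 120 157 155 157 157 158 159 157 168 169 158 147 152 151 132  94
 107]
264 [ 58  67  94 149 161 171 158 157 160 152 151 148 150 148 152 148 130 101
 105]
266 [ 58  61  85 144 151 150 151 151 152 151 152 151 149 151 150 149 121 100
 100]
268 [ 67  56  74 144 151 150 150 149 151 148 151 151 150 148 151 120 107 104
  99]
270 [ 89  63  70 139 150 152 152 149 144 158 136 121 123 117 108 100 109 107
 100]
272 [ 93  85  76 136 147 127 121 118 103 105 103  98  97 105 103 102 104 105
 101]
274 [ 98  91  92  97  89  92  96  93  97 102 101 100  98 103 111 104 101 108
 100]
(435, -258, 58) [[248.2 246.1]]
(465, -258, 58) [[247.1 257.5]]
(435, -258, 28) [[257.1 246.2]]
(465, -258, 28) [[256.  257.4]]
```

```bash
python3 - <<'E'
from h import *
p=eyes.read_camera("wrist");s=env.state();e=np.array(s["eef_pos"]);print(e,s["ft_force"])
for dz in (0,14,28,40):
  print(dz,proj(p,[e+[-10,0,dz],e+[0,0,dz],e+[-10,-12,dz],e+[-10,12,dz]]).round(1).tolist())
g=p["pixels"].astype(int).mean(2).astype(int)
for r in range(186,224,2): print(r,g[r,240:280:2])
print(proj(p,[(450,-258,58)]+[(435,-258,58)]))
E
```

```text
[ 450.12683251 -258.37233746   30.80516642] [0.59727835 0.64329905 0.36428108]
0 [[200.5, 259.0], [214.1, 257.2], [198.5, 241.9], [202.6, 276.1]]
14 [[206.3, 259.1], [220.7, 257.2], [204.1, 240.8], [208.5, 277.4]]
28 [[212.9, 259.2], [228.3, 257.2], [210.5, 239.6], [215.2, 278.9]]
40 [[219.4, 259.4], [235.8, 257.2], [216.8, 238.3], [221.9, 280.3]]
186 [255 255 255 255 255 255 255 255 255 249 199 202 204 204 202 208 203 205
 204 201]
188 [255 255 255 255 255 255 255 251 200 197 205 205 205 204 208 208 203 205
 200 206]
190 [255 255 255 255 255 255 255 255 202 206 209 207 210 204 210 206 205 202
 199 200]
192 [255 255 255 255 203 158 154 159 157 163 159 158 160 163 207 207 202 203
 199 203]
194 [255 255 255 255 162 160 161 165 161 164 166 163 162 160 205 207 206 205
 202 201]
196 [255 255 255 255 159 165 161 163 164 161 164 160 164 160 205 206 204 207
 203 203]
198 [255 255 255 255 153 167 164 166 167 162 163 164 162 162 198 204 201 206
 203 208]
200 [255 255 255 248 160 167 161 163 165 166 164 163 162 165 196 207 202 204
 201 203]
202 [255 255 255 224 163 156 156 157 155 158 158 156 1
[... 261 characters left out ...]
01 200 174 196 201 201
 203 203]
210 [255 255 255 209 203 210 215 211 203 195 202 208 206 201 176 195 195 204
 199 202]
212 [255 255 255 212 207 126  46  32 210 207 220  38  43 187 174 195 198 207
 200 201]
214 [255 255 255 227 212  83  22   8  98 134 102  12  18 145 182 193 199 201
 202 204]
216 [255 255 255 247 224  89  21  23  27  76  26  20  26 107 201 198 201 199
 199 200]
218 [255 255 255 214  23  15  18  24  20 121  27  12  19  15  36 139 206 202
 202 200]
220 [255 255 255   4  20  18  20  19  20 129  29  20  20  20  19  19 209 219
 223 224]
222 [  7   6  20  32  34  40  33  22  19 132  27  19  41  37  36  32  27  22
  26  27]
[[227.72597394 257.81353557]
 [204.50460819 260.92563235]]
```

Both views put the real fingertips about 27 mm above the reported TCP, just over the fin. I open part-way so the tips stay over the sled's top, descend in small steps watching the force, then close.

```bash
python3 -m inch '[[[0,0,0],0,0.3],[[0,0,0],0,0.3],[[0,0,0],0,0.3],[[0,0,0],0,0.3],[[0,0,0],0,0.3],[[0,0,0.06],0,0.3],[[0,0,0.06],0,0.3],[[0,0,0.06],0,0.3],[[0,0,0],0,0.3],[[0,0,0],0,0.3]]'
python3 -m inch '[[[0,0,0.06],0,0.3],[[0,0,0.06],0,0.3],[[0,0,0],0,0.3],[[0,0,0],0,1],[[0,0,0],0,1],[[0,0,0],0,1],[[0,0,0],0,1],[[0,0,0],0,1],[[0,0,0],0,1],[[0,0,0],0,1]]'
```

```text
t: 14.65
eef_pos: [450.2, -258.4, 20.0]
tcp_rot: [3.141, 0.0, -3.016]
ft_force: [0.5, 0.4, 0.2]
opening: 0.348
grip_force: 0.0
t: 15.9
eef_pos: [450.2, -258.4, 12.9]
tcp_rot: [-3.142, 0.0, -3.016]
ft_force: [-0.1, -1.8, 0.2]
opening: 0.143
grip_force: 30.0
```

Gripped (opening 0.143, 30 N). I lift, carry it over the lane and align.

```bash
python3 -m inch '[[[0,0,-0.4],0,1],[[0,0,-0.4],0,1],[[0,0,-0.4],0,1],[[-0.224,0.812,0],0,1],[[-0.224,0.812,0],0,1],[[-0.224,0.812,0],0,1],[[-0.224,0.812,0],0,1],[[-0.224,0.812,0],0,1],[[0,0,0],0.89,1],[[0,0,0],0.89,1]]'
python3 -m inch '[[[0,0,0],0.89,1],[[0,0,0],0.88,1],[[0,0,0],0,1],[[0,0,0],0,1],[[0,0,0],0,1],[[0,0,0],0,1],[[0,0,0],0,1],[[0,0,0],0,1],[[0,0,0],0,1],[[0,0,0],0,1]]'
python3 - <<'E'
from rails import *
p=eyes.read_camera("wrist");t=eyes.read_camera("top");s=eyes.read_camera("side")
cv2.imwrite("pics/w6.png",np.hstack([cv2.resize(p["pixels"][60:240,180:340,::-1],(480,540)),cv2.resize(s["pixels"][180:240,220:310,::-1],(320,540))]))
for n,z in dict(lane_mouth=6,station=0,sled_fin=130,sled_nose=86).items():
  for q in (p,t,s):
    for r in eyes.spot_point(n,q)[:1]: print(n,round(r["score"],2),np.round(r["centre"]),np.round(onz(q,r["centre"],z)[:2],1))
e=env.state()["eef_pos"];print(e,env.state()["tcp_rot"])
print(proj(p,[(447,-1,6),(565,-22.8,6)]))
E
```

```text
t: 17.15
eef_pos: [485.9, -7.3, 84.5]
tcp_rot: [3.141, -0.001, 3.111]
ft_force: [0.1, -0.3, -3.4]
opening: 0.148
grip_force: 30.0
t: 18.4
eef_pos: [486.3, -8.2, 84.8]
tcp_rot: [3.141, 0.0, 2.957]
ft_force: [0.8, -0.2, -3.2]
opening: 0.146
grip_force: 30.0
lane_mouth 0.86 [214. 241.] [450.1 -27.6]
station 0.7 [307. 476.] [658.4 197.6]
station 0.89 [216. 276.] [556.7 -46.8]
sled_fin 0.74 [238. 259.] [485.5  -7.2]
sled_fin 0.86 [240. 326.] [ 326.9 -204.2]
sled_fin 0.83 [278. 246.] [ 408.7 -450.3]
sled_nose 0.67 [274. 258.] [530.9 -16.1]
sled_nose 0.92 [205. 366.] [ 425.1 -328.4]
sled_nose 0.95 [334. 191.] [ 282.9 -549.2]
[486.30092793  -8.28107523  84.82551029] [3.14152399e+00 4.01034269e-05 2.95741407e+00]
[[146.77261976 257.39771796]
 [265.19624817 257.58753595]]
```

View pics/w6.png

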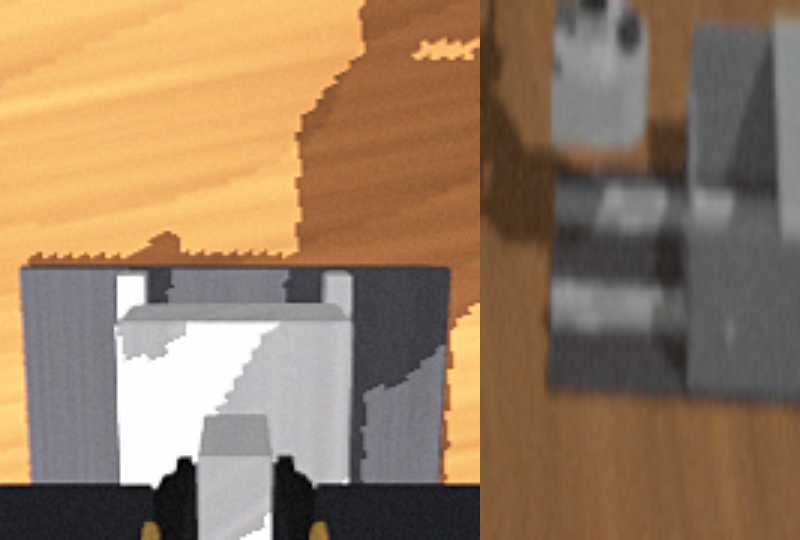

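The sled is held straight over the lane. In full-scale px the plate's near edge is at row 149.5, with rails, plate and sled all centred at column ~258.4. I turn these edges into world lines.

```bash
python3 - <<'E'
from h import *
p=eyes.read_camera("wrist")
f=lambda c,r,z:onz(p,(60+r/3-.33,180+c/3-.33),z)[:2]
def rep(n,a,b):
  d=b-a;print(n,a.round(1),b.round(1),"yaw",np.arctan2(d[1],d[0]).round(3))
pl=[f(22,268,6),f(33,485,6)];pr=[f(449,268,6),f(443,485,6)]
rep("plate",(pl[0]+pr[0])/2,(pl[1]+pr[1])/2);print(np.linalg.norm(pl[0]-pr[0]))
rl=[f(147.5,272,18),f(323,272,18)];print("rail mid near",((rl[0]+rl[1])/2).round(1),np.linalg.norm(rl[0]-rl[1]))
z=100
sl=[f(117,320,z),f(121,485,z)];sr=[f(353,320,z),f(350,485,z)]
rep("sled",(sl[0]+sr[0])/2,(sl[1]+sr[1])/2);print(np.linalg.norm(sl[0]-sr[0]))
# plate side lines via edge detection at subpixel
g=p["pixels"].astype(float).sum(2)
def edge(c0,c1,r0,r1,z,sgn=0):
  X=[]
  for r in range(r0,r1):
    d=np.diff(cv2.GaussianBlur(g[r:r+1],(1,1),0)[0,c0:c1]);k=abs(d).argmax();X.append(onz(p,(r,c0+k+.5),z)[:2])
  X=np.array(X);v=cv2.fitLine(X.astype(np.float32),cv2.DIST_HUBER,0,.01,.01).ravel();v[:2]*=np.sign(v[0])
  return np.arctan2(v[1],v[0]).round(4), (v[3]+(470-v[2])*v[1]/v[0]).round(1)
print("plate L,R",edge(180,200,154,219,6),edge(318,338,154,162,6))
print("sled L,R",edge(212,228,172,216,z),edge(290,302,172,216,z))
E
```

```text
plate [449.2  -0.7] [518.9 -12.8] yaw -0.172
132.02099314571961
rail mid near [449.1  -0.8] 52.042690060604215
sled [450.5  -1.2] [486.3  -7.8] yaw -0.181
49.288525895404106
plate L,R (np.float32(-0.1855), np.float32(-72.6)) (np.float32(-0.2112), np.float32(63.1))
sled L,R (np.float32(-0.1857), np.float32(-30.4)) (np.float32(-0.1861), np.float32(20.0))
```

```bash
python3 -m inch '[[[0,0.006,0.25],0,1],[[0,0,0.25],0,1],[[0,0,0.2],0,1],[[0,0,0.1],0,1],[[0,0,0.08],0,1],[[0,0,0.05],0,1],[[0,0,0.05],0,1],[[0,0,0.03],0,1],[[0,0,0],0,1],[[0,0,0],0,1]]'
python3 -m inch '[[[0,0,0.02],0,1],[[0,0,0.02],0,1],[[0,0,0.02],0,1],[[0,0,0.015],0,1],[[0,0,0],0,1],[[0,0,0],0,1],[[0,0,0],0,1],[[0,0,0],0,1],[[0,0,0],0,1],[[0,0,0],0,1]]'
```

```text
t: 20.45
eef_pos: [486.4, -7.9, 24.3]
tcp_rot: [3.141, 0.0, 2.957]
ft_force: [-0.0, -0.3, -2.8]
opening: 0.142
grip_force: 30.0
t: 21.7
eef_pos: [486.4, -7.9, 19.7]
tcp_rot: [3.142, 0.0, 2.957]
ft_force: [0.8, -0.1, -3.3]
opening: 0.146
grip_force: 30.0
```

```bash
python3 -m inch '[[[0,0,0.012],0,1],[[0,0,0.008],0,1],[[0,0,0.005],0,1],[[0,0,0],0,1],[[0,0,0],0,1],[[0,0,0],0,1],[[0,0,0],0,1],[[0,0,0],0,1],[[0,0,0],0,1],[[0,0,0],0,1]]'
```

```text
t: 22.95
eef_pos: [486.4, -7.9, 18.8]
tcp_rot: [3.142, 0.0, 2.958]
ft_force: [-2.1, 0.6, 8.9]
opening: 0.144
grip_force: 30.0
```

```bash
python3 -m inch '[[[0,0,0],0,0.3],[[0,0,0],0,0.3],[[0,0,0],0,0.3],[[0,0,0],0,0.3],[[0,0,0],0,0.3],[[0,0,-0.35],0,0.3],[[0,0,-0.35],0,0.3],[[0.48,0,0],0,1],[[0.48,0,0],0,1],[[0,0,0],0,1]]'
python3 - <<'E'
from h import *
p=eyes.read_camera("wrist")
cv2.imwrite("pics/w7.png",p["pixels"][:,:,::-1])
s=env.state();e=np.array(s["eef_pos"]);print(e,s["tcp_rot"],s["ft_force"])
for r in eyes.cut_out("sled",p)[:5]:
  m=r["mask"].astype(np.uint8);c=max(cv2.findContours(m,0,1)[0],key=cv2.contourArea)[:,0]
  print(r["score"],r["centre"],m.sum(),p["pixels"][m>0].std(1).mean(),cv2.minAreaRect(np.array([onz(p,(y,x),34)[:2] for x,y in c],np.float32)))
E
```

```text
t: 24.2
eef_pos: [428.3, 3.0, 60.4]
tcp_rot: [3.142, -0.001, 2.958]
ft_force: [-1.0, 0.1, 0.4]
opening: 0.092
grip_force: 0.0
[429.84958246   2.64275521  60.48261927] [3.14149457e+00 5.57521556e-04 2.95753274e+00] [-0.11029855  0.76887437 -0.75525049]
0.82 [278.9, 259.9] 840 0.3867451773219567 ((500.9599914550781, -10.52619743347168), (19.62964630126953, 24.394493103027344), 79.4341812133789)
0.69 [142.0, 6.9] 874 33.15302021121083 ((346.8649597167969, -168.90347290039062), (13.629650115966797, 48.282073974609375), 68.12262725830078)
0.23 [218.4, 233.8] 480 8.117265030655037 ((433.031494140625, -35.21118927001953), (42.2816047668457, 3.3560378551483154), 79.421875)
```

View pics/w7.png

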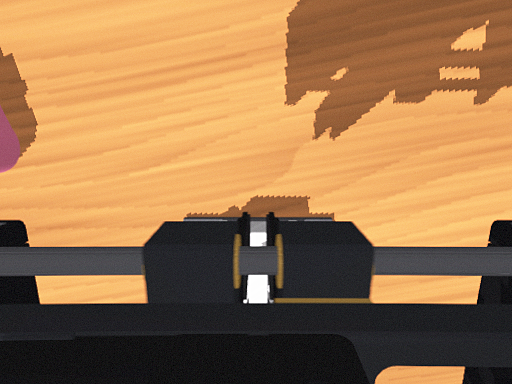

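The plate edge is at row 218, and the sled shows in the lane ahead of the fingers (260,280). The fingers are ~11 mm behind its tail. I lower the shut fingers and approach.

```bash
python3 -m inch '[[[0,0.005,0.25],0,1],[[0,0,0.25],0,1],[[0,0,0.25],0,1],[[0,0,0.2],0,1],[[0,0,0.1],0,1],[[0,0,0.06],0,1],[[0,0,0],0,1],[[-0.06,0,0],0,1],[[-0.06,0,0],0,1],[[0,0,0],0,1]]'

```

```text
t: 25.55
eef_pos: [437.3, 1.5, -6.2]
tcp_rot: [3.141, 0.001, 2.957]
ft_force: [0.4, 0.7, -0.7]
opening: 0.005
grip_force: 0.0
```

```bash
python3 -m inch '[[[-0.03,0,0],0,1],[[-0.03,0,0],0,1],[[-0.03,0,0],0,1],[[-0.06,0,0],0,1],[[-0.07,0,0],0,1],[[-0.07,0,0],0,1],[[-0.07,0,0],0,1],[[-0.07,0,0],0,1],[[-0.07,0,0],0,1],[[-0.07,0,0],0,1]]'

```

```text
t: 26.8
eef_pos: [470.7, -4.7, -6.4]
tcp_rot: [3.142, -0.0, 2.957]
ft_force: [-0.9, 0.6, -0.6]
opening: 0.006
grip_force: 0.3
```

```bash
python3 -m inch '[[[-0.09,0,0],0,1],[[-0.1,0,0],0,1],[[-0.1,0,0],0,1],[[-0.1,0,0],0,1],[[-0.1,0,0],0,1],[[-0.1,0,0],0,1],[[-0.1,0,0],0,1],[[-0.1,0,0],0,1],[[-0.1,0,0],0,1],[[-0.1,0,0],0,1]]'

```

```text
t: 28.05
eef_pos: [527.7, -15.3, -6.7]
tcp_rot: [3.142, -0.003, 2.957]
ft_force: [-5.7, 0.3, 0.7]
opening: 0.002
grip_force: 2.8
```

```bash
python3 -m inch '[[[-0.1,0,0],0,1],[[-0.1,0,0],0,1],[[-0.1,0,0],0,1],[[-0.1,0,0],0,1],[[-0.1,0,0],0,1],[[-0.1,0,0],0,1],[[-0.1,0,0],0,1],[[-0.1,0,0],0,1],[[-0.08,0,0],0,1],[[-0.05,0,0],0,1]]'

```

```text
t: 29.3
eef_pos: [584.0, -25.8, -6.4]
tcp_rot: [3.142, 0.0, 2.957]
ft_force: [-1.9, 0.8, -1.1]
opening: 0.003
grip_force: 1.4
```

```bash
python3 - <<'E'
from h import *
s=env.state();e=np.array(s["eef_pos"]);ax=np.array([np.cos(-.184),np.sin(-.184)])
d=e[:2]-[449.2,-.75];print("front lane",d@ax-110,"lat",d@[-ax[1],ax[0]],s["ft_force"],s["moment"])
p=eyes.read_camera("wrist");t=eyes.read_camera("top")
for n,z in dict(hood_edge=72,stop=6).items():
  for q in(p,t,eyes.read_camera("side")):
    for r in eyes.spot_point(n,q)[:1]:
      X=onz(q,r["centre"],z)[:2]-[449.2,-.75];print(n,round(r["score"],2),X@ax-120,X@[-ax[1],ax[0]])
E
```

```text
front lane 27.101024365702585 lat 0.02184016719830595 [-1.87455282  0.80805795 -1.1265681 ] [ 0.05717578  0.58951682 -0.04281195]
hood_edge 0.65 74.31832842184144 -1.683629810639232
```

```bash
python3 -m inch '[[[-0.015,0,0],0,1],[[-0.015,0,0],0,1],[[-0.015,0,0],0,1],[[-0.015,0,0],0,1],[[-0.015,0,0],0,1],[[-0.015,0,0],0,1],[[-0.015,0,0],0,1],[[-0.015,0,0],0,1],[[-0.01,0,0],0,1],[[-0.005,0,0],0,1]]'
```

```text
t: 31.05
eef_pos: [591.7, -27.2, -6.4]
tcp_rot: [3.142, -0.0, 2.957]
ft_force: [-3.5, 0.3, 0.8]
opening: 0.005
grip_force: 3.8
```

```bash
python3 -m inch '[[[-0.002,0,0],0,1],[[-0.002,0,0],0,1],[[-0.002,0,0],0,1],[[-0.002,0,0],0,1],[[-0.002,0,0],0,1],[[-0.002,0,0],0,1],[[-0.002,0,0],0,1],[[-0.002,0,0],0,1],[[-0.002,0,0],0,1],[[-0.002,0,0],0,1]]'
```

```text
t: 32.3
eef_pos: [592.9, -27.5, -6.4]
tcp_rot: [3.142, -0.0, 2.957]
ft_force: [-4.2, 1.6, 0.4]
opening: 0.005
grip_force: 3.9
```

```bash
python3 -m inch '[[[-0.002,0,0],0,1],[[-0.002,0,0],0,1],[[-0.002,0,0],0,1],[[-0.002,0,0],0,1],[[-0.002,0,0],0,1],[[-0.002,0,0],0,1],[[-0.002,0,0],0,1],[[-0.002,0,0],0,1],[[-0.002,0,0],0,1],[[-0.002,0,0],0,1]]'
```

```text
t: 33.55
eef_pos: [594.1, -27.7, -6.4]
tcp_rot: [3.142, 0.0, 2.957]
ft_force: [-3.3, 0.2, 0.8]
opening: 0.001
grip_force: 3.9
```

```bash
python3 -m inch '[[[-0.002,0,0],0,1],[[-0.002,0,0],0,1],[[-0.002,0,0],0,1],[[-0.002,0,0],0,1],[[-0.002,0,0],0,1],[[-0.002,0,0],0,1],[[-0.002,0,0],0,1],[[-0.002,0,0],0,1],[[-0.002,0,0],0,1],[[-0.002,0,0],0,1]]'
```

```text
t: 34.8
eef_pos: [595.2, -27.9, -6.4]
tcp_rot: [3.142, 0.0, 2.957]
ft_force: [-3.8, 0.3, 1.0]
opening: 0.004
grip_force: 3.9
```

```bash
python3 -m inch '[[[-0.002,0,0],0,1],[[-0.002,0,0],0,1],[[-0.002,0,0],0,1],[[-0.002,0,0],0,1],[[-0.002,0,0],0,1],[[-0.002,0,0],0,1],[[-0.002,0,0],0,1],[[-0.002,0,0],0,1],[[-0.002,0,0],0,1],[[-0.002,0,0],0,1]]'
```

```text
t: 36.05
eef_pos: [596.4, -28.1, -6.4]
tcp_rot: [3.142, 0.0, 2.958]
ft_force: [-3.6, 1.0, 1.0]
opening: 0.003
grip_force: 3.8
```

```bash
python3 -m inch '[[[-0.002,0,0],0,1],[[-0.002,0,0],0,1],[[-0.002,0,0],0,1],[[-0.002,0,0],0,1],[[-0.002,0,0],0,1],[[-0.002,0,0],0,1],[[-0.002,0,0],0,1],[[-0.002,0,0],0,1],[[-0.002,0,0],0,1],[[-0.002,0,0],0,1]]'
```

```text
t: 37.3
eef_pos: [597.6, -28.3, -6.4]
tcp_rot: [3.142, 0.0, 2.957]
ft_force: [-3.5, 1.3, 0.6]
opening: 0.006
grip_force: 3.9
```

```bash
python3 -m inch '[[[-0.002,0,0],0,1],[[-0.002,0,0],0,1],[[-0.002,0,0],0,1],[[-0.002,0,0],0,1],[[-0.002,0,0],0,1],[[-0.002,0,0],0,1],[[-0.002,0,0],0,1],[[-0.002,0,0],0,1],[[-0.002,0,0],0,1],[[-0.002,0,0],0,1]]'
```

```text
t: 38.55
eef_pos: [598.8, -28.5, -6.4]
tcp_rot: [3.141, 0.0, 2.957]
ft_force: [-3.8, 0.9, 1.3]
opening: 0.007
grip_force: 3.9
```

```bash
python3 -m inch '[[[-0.002,0,0],0,1],[[-0.002,0,0],0,1],[[-0.002,0,0],0,1],[[-0.002,0,0],0,1],[[-0.002,0,0],0,1],[[-0.002,0,0],0,1],[[-0.002,0,0],0,1],[[-0.002,0,0],0,1],[[-0.002,0,0],0,1],[[-0.002,0,0],0,1]]'
```

```text
t: 39.8
eef_pos: [599.9, -28.7, -6.4]
tcp_rot: [3.141, -0.0, 2.957]
ft_force: [-2.9, -2.9, 0.9]
opening: 0.005
grip_force: 2.2
```

```bash
python3 -m inch '[[[-0.002,0,0],0,1],[[-0.002,0,0],0,1],[[-0.002,0,0],0,1],[[-0.002,0,0],0,1],[[-0.002,0,0],0,1],[[-0.002,0,0],0,1],[[-0.002,0,0],0,1],[[-0.002,0,0],0,1],[[-0.002,0,0],0,1],[[-0.002,0,0],0,1]]'
```

```text
t: 41.05
eef_pos: [601.4, -28.8, -6.3]
tcp_rot: [3.141, 0.001, 2.957]
ft_force: [-0.8, -0.2, 0.5]
opening: 0.004
grip_force: 0.3
```

```bash
python3 -m inch '[[[-0.002,0,0],0,1],[[-0.002,0,0],0,1],[[-0.002,0,0],0,1],[[-0.002,0,0],0,1],[[-0.002,0,0],0,1],[[-0.002,0,0],0,1],[[-0.002,0,0],0,1],[[-0.002,0,0],0,1],[[-0.002,0,0],0,1],[[-0.002,0,0],0,1]]'
```

```text
t: 42.3
eef_pos: [602.3, -29.2, -6.4]
tcp_rot: [3.141, 0.0, 2.957]
ft_force: [-1.8, 0.3, 1.3]
opening: 0.007
grip_force: 0.4
```

```bash
python3 -m inch '[[[-0.002,0,0],0,1],[[-0.002,0,0],0,1],[[-0.002,0,0],0,1],[[-0.002,0,0],0,1],[[-0.002,0,0],0,1],[[-0.002,0,0],0,1],[[-0.002,0,0],0,1],[[-0.002,0,0],0,1],[[-0.002,0,0],0,1],[[-0.002,0,0],0,1]]'
```

```text
t: 43.55
eef_pos: [603.5, -29.4, -6.4]
tcp_rot: [3.141, -0.0, 2.957]
ft_force: [-0.6, 0.1, 0.6]
opening: 0.003
grip_force: 0.4
```

```bash
python3 -m inch '[[[-0.002,0,0],0,1],[[-0.002,0,0],0,1],[[-0.002,0,0],0,1],[[-0.002,0,0],0,1],[[-0.002,0,0],0,1],[[-0.002,0,0],0,1],[[-0.002,0,0],0,1],[[-0.002,0,0],0,1],[[-0.002,0,0],0,1],[[-0.002,0,0],0,1]]'
```

```text
t: 44.8
eef_pos: [604.7, -29.7, -6.4]
tcp_rot: [3.142, 0.0, 2.957]
ft_force: [-0.0, -0.1, 0.6]
opening: 0.006
grip_force: 0.4
```

```bash
python3 -m inch '[[[-0.002,0,0],0,1],[[-0.002,0,0],0,1],[[-0.002,0,0],0,1],[[-0.002,0,0],0,1],[[-0.002,0,0],0,1],[[-0.002,0,0],0,1],[[-0.002,0,0],0,1],[[-0.002,0,0],0,1],[[-0.002,0,0],0,1],[[-0.002,0,0],0,1]]'
```

```text
t: 46.05
eef_pos: [605.9, -29.9, -6.4]
tcp_rot: [3.142, 0.0, 2.957]
ft_force: [-0.5, 1.5, 1.0]
opening: 0.004
grip_force: 0.4
```

```bash
python3 -m inch '[[[-0.002,0,0],0,1],[[-0.002,0,0],0,1],[[-0.002,0,0],0,1],[[-0.002,0,0],0,1],[[-0.002,0,0],0,1],[[-0.002,0,0],0,1],[[-0.002,0,0],0,1],[[-0.002,0,0],0,1],[[-0.002,0,0],0,1],[[-0.002,0,0],0,1]]'
```

```text
t: 47.3
eef_pos: [607.1, -30.1, -6.4]
tcp_rot: [3.141, 0.0, 2.957]
ft_force: [-0.4, 0.3, 0.5]
opening: 0.007
grip_force: 0.4
```

```bash
python3 -m inch '[[[-0.002,0,0],0,1],[[-0.002,0,0],0,1],[[-0.002,0,0],0,1],[[-0.002,0,0],0,1],[[-0.002,0,0],0,1],[[-0.002,0,0],0,1],[[-0.002,0,0],0,1],[[-0.002,0,0],0,1],[[-0.002,0,0],0,1],[[-0.002,0,0],0,1]]'
```

```text
t: 48.55
eef_pos: [608.2, -30.3, -6.4]
tcp_rot: [3.142, 0.0, 2.957]
ft_force: [-0.6, 1.0, -0.2]
opening: 0.006
grip_force: 0.4
```

```bash
python3 -m inch '[[[-0.002,0,0],0,1],[[-0.002,0,0],0,1],[[-0.002,0,0],0,1],[[-0.002,0,0],0,1],[[-0.002,0,0],0,1],[[-0.002,0,0],0,1],[[-0.002,0,0],0,1],[[-0.002,0,0],0,1],[[-0.002,0,0],0,1],[[-0.002,0,0],0,1]]'
```

```text
t: 49.8
eef_pos: [609.4, -30.5, -6.4]
tcp_rot: [3.141, 0.0, 2.957]
ft_force: [-0.7, -1.0, 0.6]
opening: 0.004
grip_force: 0.4
```

```bash
python3 -m inch '[[[-0.002,0,0],0,1],[[-0.002,0,0],0,1],[[-0.002,0,0],0,1],[[-0.002,0,0],0,1],[[-0.002,0,0],0,1],[[-0.002,0,0],0,1],[[-0.002,0,0],0,1],[[-0.002,0,0],0,1],[[-0.002,0,0],0,1],[[-0.002,0,0],0,1]]'
```

```text
t: 51.05
eef_pos: [610.6, -30.7, -6.4]
tcp_rot: [3.142, 0.0, 2.957]
ft_force: [-0.6, 0.2, -0.4]
opening: 0.006
grip_force: 0.4
```

```bash
python3 -m inch '[[[-0.002,0,0],0,1],[[-0.002,0,0],0,1],[[-0.002,0,0],0,1],[[-0.002,0,0],0,1],[[-0.002,0,0],0,1],[[-0.002,0,0],0,1],[[-0.002,0,0],0,1],[[-0.002,0,0],0,1],[[-0.002,0,0],0,1],[[-0.002,0,0],0,1]]'
```

```text
t: 52.3
eef_pos: [611.7, -31.0, -6.4]
tcp_rot: [3.142, -0.0, 2.957]
ft_force: [-1.2, -0.0, 0.2]
opening: 0.008
grip_force: 0.4
```

```bash
python3 -m inch '[[[-0.002,0,0],0,1],[[-0.002,0,0],0,1],[[-0.002,0,0],0,1],[[-0.002,0,0],0,1],[[-0.002,0,0],0,1],[[-0.002,0,0],0,1],[[-0.002,0,0],0,1],[[-0.002,0,0],0,1],[[-0.002,0,0],0,1],[[-0.002,0,0],0,1]]'
```

```text
t: 53.55
eef_pos: [612.6, -31.1, -6.4]
tcp_rot: [3.142, -0.001, 2.957]
ft_force: [-4.0, 1.4, 2.1]
opening: 0.002
grip_force: 1.9
```

Contact. I build up gently.

```bash
python3 -m inch '[[[-0.002,0,0],0,1],[[0,0,0],0,1],[[-0.002,0,0],0,1],[[0,0,0],0,1],[[-0.002,0,0],0,1],[[0,0,0],0,1],[[0,0,0],0,1],[[0,0,0],0,1],[[0,0,0],0,1],[[0,0,0],0,1]]'
```

```text
t: 54.8
eef_pos: [612.6, -31.1, -6.5]
tcp_rot: [3.142, -0.001, 2.957]
ft_force: [-5.9, 1.0, 2.1]
opening: 0.005
grip_force: 3.1
```

```bash
python3 -m inch '[[[-0.002,0,0],0,1],[[-0.002,0,0],0,1],[[-0.002,0,0],0,1],[[-0.002,0,0],0,1],[[-0.002,0,0],0,1],[[-0.002,0,0],0,1],[[0,0,0],0,1],[[0,0,0],0,1],[[0,0,0],0,1],[[0,0,0],0,1]]'
```

```text
t: 56.05
eef_pos: [612.6, -31.1, -6.6]
tcp_rot: [3.142, -0.003, 2.958]
ft_force: [-9.2, 1.7, 5.2]
opening: 0.003
grip_force: 4.4
```

About 9.4 N and not moving, so it is home. I hold briefly, back off 3 mm, then lift straight up.

```bash
python3 -m inch '[[[0,0,0],0,1],[[0,0,0],0,1],[[0,0,0],0,1],[[0,0,0],0,1],[[0.025,0,0],0,1],[[0.025,0,0],0,1],[[0,0,0],0,1],[[0,0,-0.2],0,1],[[0,0,-0.4],0,1],[[0,0,-0.4],0,1]]'
python3 -m inch '[[[0,0,-0.6],0,1],[[0,0,-0.6],0,1],[[0.5,0,-0.3],0,1],[[0.5,0,0],0,1],[[0.5,0,0],0,1],[[0.5,0,0],0,1],[[0,0,0],0,1],[[0,0,0],0,1],[[0,0,0],0,1],[[0,0,0],0,1]]'
python3 - <<'E'
from h import *
p=eyes.read_camera("wrist");s=eyes.read_camera("side")
ax=np.array([np.cos(-.184),np.sin(-.184)])
cv2.imwrite("pics/w8.png",np.hstack([cv2.resize(p["pixels"][100:300,180:340,::-1],(480,600)),cv2.resize(s["pixels"][180:230,230:340,::-1],(320,600))]))
for n in("left_door","right_door","sled","sled_fin"):
  for r in (eyes.boxes_of(n,p)[:2]): X=onz(p,r["centre"],35)[:2]-[449.2,-.75];print(n,round(r["score"],2),np.round(r["centre"]),(X@ax-120).round(1),(X@[-ax[1],ax[0]]).round(1))
E
```

```text
t: 57.3
eef_pos: [611.3, -30.9, 55.1]
tcp_rot: [3.141, 0.001, 2.957]
ft_force: [0.4, -1.2, 0.8]
opening: 0.003
grip_force: 0.0
t: 58.55
eef_pos: [493.5, -9.0, 143.5]
tcp_rot: [3.141, -0.0, 2.957]
ft_force: [0.0, 0.4, 0.0]
opening: 0.001
grip_force: 0.0
sled 0.82 [54. 28.] -198.3 -216.2
sled_fin 0.63 [56. 26.] -197.3 -218.7
```

View pics/w8.png

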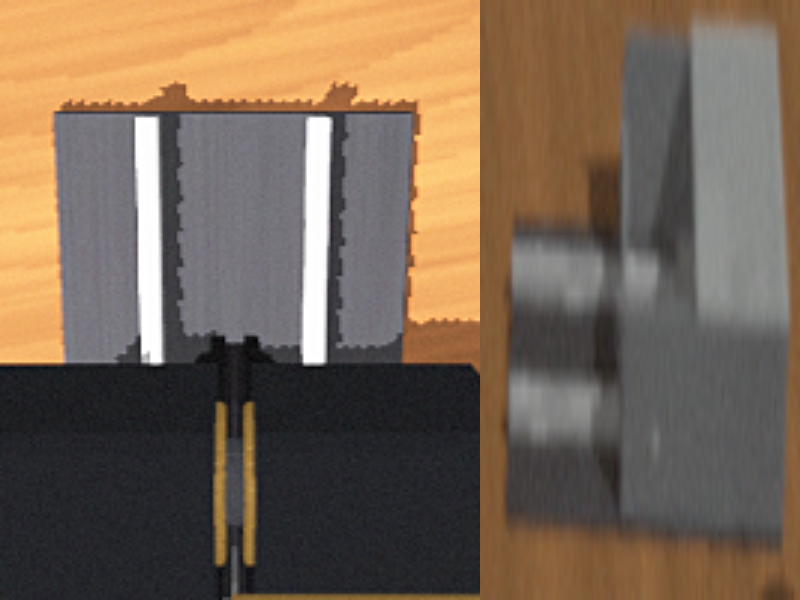

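The lane is empty (rails at crop columns 148 and 315), the sled is under the hood, and the arm is clear. I hand in.

```bash
python3 -c "
from cell import env
print(env.job_done())"
```

```text
the job is handed in; nothing more can be done
None
```

I pushed the sled through the doors to the stop and held it there at about 9.4 N (wrist force), then lifted the arm clear and handed the job in at about 58.6 s; I did not see the doors themselves shut, as the gripper hid them in the last picture.

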